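# Find the clear charger bay with a feeler blade

### The arm

A 6-joint arm with a two-finger parallel gripper is mounted at the origin on the work surface. World frame = base frame: x ahead of the robot, y to its left, z up, the work surface at z = 0. Lengths are in m, angles in rad, forces in N, time in s.
With the tool pointing down it reaches from about 0.25 to 0.775 m from the base axis. Payload 4 kg.
Tool frame: the origin (TCP) lies at the very end of the fingers, on their centre line; the grasp point (between the pads) lies arm.pinch_z behind it (arm.pinch_z is the distance from the TCP to the grasp point, in m); z points along the fingers, y is the line along which they close (so a half turn about z gives the same grasp; the last joint's range is limited). The gripper opens to 85 mm and grips with 20 to 120 N. Pads are 22 mm wide; open, the fingers measure 114 mm over their backs; the gripper's body (76 mm by 85 mm) begins 54 mm behind the grasp point. The pads swing forward as they close: fully open they stand 13 mm farther back than shut.
Start: joints at [-1.342, 0.087, 1.371, -0, 1.684, -0.103], TCP at [0.179, -0.52, 0.231] pointing down, gripper open.
Joint ranges: [-3.1, 3.1], [-0.76, 2.03], [0.27, 2.55], [-1.08, 4.22], [0.17, 2.65], [-2.57, 2.57]. Speed limits (rad/s): [2.79, 2.79, 3.14, 3.14, 3.14, 3.14].

### API

Orientations are given as a unit quaternion [x, y, z, w].
In Python, from plant import status, capture, arm gives the robot as it stands. The module is installed in compiled form; this text tells all that it offers.
- The arm moves only by the tool jog_arm, never from a script. Its argument "steps" is a list of rows, each an object of numbers: "dx", "dy", "dz": the shift along the world's x, y, z in units of 25 mm (1.0 is 25 mm); "wx", "wy", "wz": the turn, a rotation vector about the world's x, y, z in rad. In form: [{"dx": .., "dy": .., "dz": .., "wx": .., "wy": .., "wz": ..}, ...]. A call has 1 to 10 rows; each row shifts and turns the commanded pose from where the row before left it; what a row does not reach is not made up. A row lasts 1/10 s, in which the tool goes at most 50 mm and 8.59 degrees, less where a joint would pass 70% of its speed; a pose out of reach is approached as far as the arm can. A call is refused whole if a number of a shift passes 1 or a number of a turn 0.15, either way. A call with a gripper value outside its range is refused whole. "claw" is the closure, from 0 (fully open) to 1 (shut), set as the call begins (left out, the last holds). The fingers move at their own pace and stop on an object; "force" is the grip in N (left out, the last holds). Time passes only in rows, so rows that do not move let the fingers close. It gives the time, the measured TCP pose, the force, the opening and the grip force at its end, in the units of the state.
- status.observe(): the state, without advancing time (a new reading comes with each control period).
- capture(name): name is "side" or "top" or "wrist"; returns a dict with "color" (420x560x3 uint8, blue, green, red), "vfov" (degrees; the focal length in pixels is half the picture's height over the tangent of half this angle, whatever the lens; pixels are square), "cx", "cy" (the principal point, pixels), "view" (4x4, takes a point from world to camera coordinates). Camera axes: x right, y up, looking along -z (the intrinsics and any distortion apply to the point x, -y, -z); pixel columns grow to the right and rows downward; lengths in m; the calibration is good to about 2 mm. A picture is of the moment at which its call begins. There is no depth.
- arm.hand_in(): hands the job in; it is judged then, once.
The state is a dict: "time": time; "joints": joint angles; "joint_vel": joint speeds; "tau": joint torques, N m; "eef_pos": TCP position; "eef_rot": TCP orientation; "contact_force": force on the tool from outside, world axes, zero at the start; "moment": the same for the moment, N m; "opening": finger opening in m; "gripper_force": force on a finger pad.
Only numpy, scipy, OpenCV 4.12 (cv2) and the standard library are available. Lean on these libraries where they do the work, as an engineer would, in place of code of your own. Each camera call takes 0.05 s, during which the arm holds its last target. There are 200 camera calls.

### The job

Two of the three bays of the grey charging dock have a broken-off scrap stuck deep down where you cannot see it. Take the red-handled feeler blade out of its wooden stand and try all three bays in order, beginning at the end with the red dot: slide it gently down each until it stops - it rubs on the sprung contact in every bay, but in a blocked one it stops dead about half-way and must not be forced. Then leave the blade standing fully home in the clear bay, let go of it, and do not disturb the other things on the table.

Things in the scene. Friction and masses are not known exactly. Their poses are not given: they have to be found in the camera images.
- gauge_handle (a point): centre of the feeler gauge's red handle. The gauge stands upright, z up its length: a steel blade 4 mm thick (y), 24 mm wide (x), 64 mm long, its last 5 mm thinned to 2.5 mm, below a handle 16 mm thick (y), 30 mm wide (x), 56 mm tall. The handle's centre lies 92 mm above the blade's tip. About 90 g.
- stand: wooden stand block 75 x 75 x 50 mm, fixed; origin at the centre of its underside, z up. At the start the gauge stands loosely in its slot, tip 10 mm above the table, blade width along the stand's x, and leaves it straight up (40 mm deep).
- dock: grey charging dock block, 100 (x) x 130 (y) x 70 mm, fixed; origin at the centre of its underside, z up. Three bays open upward in its top: slots 31 mm long along the dock's x, 6 mm wide along its y, 36 mm apart along y, 50 mm deep (floor 20 mm above the table), mouth edges bevelled by 1.5 mm. Over 30 N on it, the springs' pinch of some 8 N included, counts as forcing.
- bay0 (a point): centre of the mouth of the -y bay, next to the red dot on the top, level with the dock's top; same axes as the dock. In every bay a round-nosed sprung contact sticks out 3.5 mm from the -y wall, 8 to 20 mm below the mouth; the 4 mm blade pushes it aside and then rubs on it, a drag of some 2 to 7 N all the way, so that the blade does not fall home by itself.
- bay1 (a point): centre of the mouth of the middle bay, level with the dock's top. In two of the three bays (any two) a loose scrap fills the slot from the floor up to 28 mm below the mouth, and the blade stops dead there; in the clear bay it goes in 50 mm, until its tip stands on the floor.
- bay2 (a point): centre of the mouth of the +y bay (last to be tried), level with the dock's top; otherwise like the others
- mug: blue mug, a bystander to be left alone
- screwdriver: red-handled screwdriver, a bystander to be left alone
- spray: white spray bottle, a bystander to be left alone
- handvac: silver hand vacuum with purple cap, a bystander to be left alone
- jar: glass jar with yellow lid, a bystander to be left alone
- pliers: red-handled pliers, a bystander to be left alone
- gauge: the feeler gauge as a whole; origin at the blade's tip, axes as its handle's
Things that resemble listed ones, but are neither listed nor needed, are in the scene too. Of the things that look like the dock, the smaller one is meant.

How it is judged:
On the way, in this order (a step that is already met when the one before it is completed fails the run):
1. the feeler blade is lifted out of its stand (height (world z) of gauge above 0.06 m), for 0.1 s.
2. the blade is slid down the first (red-dot end) bay, to at least 24 mm below its mouth (horizontal distance between gauge and bay0 below 0.015 m and z of gauge in the frame of dock below 0.046 m), for 0.05 s.
3. the blade is slid down the middle bay, to at least 24 mm below its mouth (horizontal distance between gauge and bay1 below 0.015 m and z of gauge in the frame of dock below 0.046 m), for 0.05 s.
4. the blade is slid down the last bay, to at least 24 mm below its mouth (horizontal distance between gauge and bay2 below 0.015 m and z of gauge in the frame of dock below 0.046 m), for 0.05 s.
At the end, for the whole second after the job is handed in: the feeler blade stands in a bay of the dock with its tip on the bay's floor (within 4 mm), within 0.15 rad of upright, at rest and let go (x of gauge in the frame of dock between -0.02 and 0.02 m and y of gauge in the frame of dock between -0.045 and 0.045 m and z of gauge in the frame of dock below 0.024 m and angle between gauge's own z axis and vertical below 0.15 rad and linear speed of gauge below 0.02 m/s); the robot touches nothing.
It fails at once if the dock is pressed with more than 30 N (the blade is forced) (contact force between dock and anything else above 30 N).
It fails at once if a bystander is shifted by more than 30 mm (distance of any of mug, screwdriver, spray, handvac, jar, pliers from where it was at the start of the episode above 0.03 m).
It also fails if it takes over 72 s, if anything falls off the work surface, if the arm or the gripper's body presses on something with over 40 N, if the wrist force passes 120 N, or if a joint passes its speed limit or range.

## Working session

There is one attempt and no reset: what is moved stays moved. The work goes in short steps, Python scripts to look and compute and a tool call to move; the robot and the scene stay as the last step left them, time stands still between calls to the robot, and variables do not carry over. Pictures are saved under pics/ and viewed, at most 10 in all, crops included, and the job is handed in when it is done.

Besides the shell and the picture viewer there is one more tool, called after "Request:" by a JSON object that holds its "api" and its "payload". jog_arm: Moves the arm, as the interface text tells. Its arguments: {"type":"object","properties":{"steps":{"type":"array","items":{"type":"object","properties":{"dx":{"type":"number"},"dy":{"type":"number"},"dz":{"type":"number"},"wx":{"type":"number"},"wy":{"type":"number"},"wz":{"type":"number"}}}},"claw":{"type":"number"},"force":{"type":"number"}},"required":["steps"]}

```bash
mkdir -p pics
cat > h.py <<'E'
import numpy as np, cv2
from plant import status, capture, arm
def snap(n,f):
    c=capture(n); cv2.imwrite('pics/%s.png'%f,c['color']); np.savez('pics/%s.npz'%f,view=c['view'],v=c['vfov'],cx=c['cx'],cy=c['cy'],**{k:c[k] for k in c if k not in('color','view','vfov','cx','cy')}); return c
def proj(f,P):
    d=np.load('pics/%s.npz'%f); P=np.atleast_2d(P); q=(d['view']@np.c_[P,np.ones(len(P))].T).T[:,:3]
    F=210/np.tan(np.radians(d['v'])/2); return np.c_[d['cx']-F*q[:,0]/q[:,2], d['cy']+F*q[:,1]/q[:,2]]
def ray(f,u,v,z):
    d=np.load('pics/%s.npz'%f); F=210/np.tan(np.radians(d['v'])/2)
    R=d['view'][:3,:3];t=d['view'][:3,3]; o=-R.T@t; w=R.T@np.array([(u-d['cx'])/F,-(v-d['cy'])/F,-1]); return o+w*(z-o[2])/w[2]
E
python3 - <<'E'
from h import *
for n in('top','side','wrist'):
    c=snap(n,n+'0'); print(n,[(k,v) for k,v in c.items() if k not in('color',)])
print(status.observe(),arm.pinch_z)
E
```

```text
top [('vfov', 47.86055339561527), ('cx', 276.92401499910846), ('cy', 209.81247461892593), ('view', array([[-1.74030444e-02, -9.99724518e-01, -1.57487370e-02,
         3.33105563e-04],
       [ 9.93904046e-01, -1.90124568e-02,  1.08596839e-01,
        -5.32205253e-01],
       [-1.08866344e-01, -1.37628179e-02,  9.93961118e-01,
        -1.26777875e+00],
       [ 0.00000000e+00,  0.00000000e+00,  0.00000000e+00,
         1.00000000e+00]]))]
side [('vfov', 45.08352356140109), ('cx', 272.1094394042573), ('cy', 206.69498901005983), ('view', array([[-0.99072597, -0.1343156 ,  0.02052757,  0.53100571],
       [ 0.11116427, -0.71437146,  0.69088054, -0.14857784],
       [-0.07813172,  0.68675522,  0.72267745, -1.27773126],
       [ 0.        ,  0.        ,  0.        ,  1.        ]]))]
wrist [('vfov', 67.30477382834849), ('cx', 279.3624506939663), ('cy', 212.72862946432542), ('view', array([[ 0.32589949, -0.94540166, -0.00228589, -0.54900796],
       [ 0.91277395,  0.31527997, -0.25969646,  0.03483502],
       [ 0.24623815,  0.08254845,  0.96568759, -0.37934486],
       [ 0.        ,  0.        ,  0.        ,  1.        ]]))]
{'time': 0.15, 'joints': array([-1.34205694e+00,  8.78290761e-02,  1.37192446e+00,  3.77513567e-05,
        1.68361119e+00, -1.03067736e-01]), 'joint_vel': array([ 0.00024886, -0.00216342, -0.00529795,  0.00078431,  0.00048337,
        0.00031414]), 'tau': array([ 1.57507038e-03, -3.52372062e+01, -3.13679194e+01, -5.79698576e-05,
        8.04417883e-03,  6.06288353e-06]), 'eef_pos': array([ 0.17909949, -0.51961339,  0.23037525]), 'eef_rot': array([ 9.86268805e-01,  1.65145570e-01, -3.69175333e-05, -8.85463723e-04]), 'contact_force': array([-0.05214994, -0.8584721 ,  0.68646106]), 'moment': array([ 0.02267998, -0.00477405, -0.03200571]), 'gripper_force': 0.0, 'opening': 0.08495780869231952} 0.0187
```

View pics/top0.png

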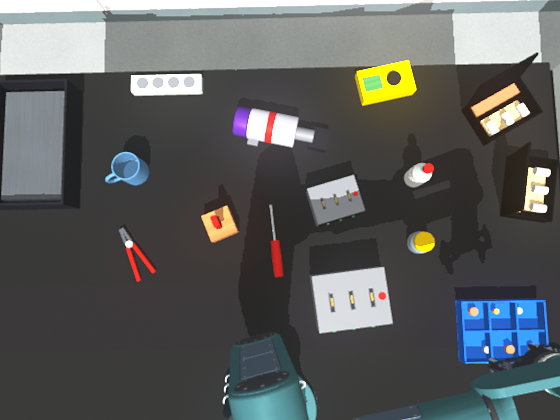

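View pics/side0.png

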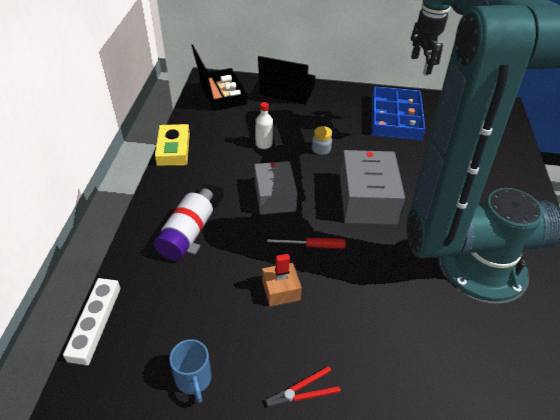

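The top view shows the stand and gauge at about (220,224), the small dock at (336,199) with its red dot at (355,193), and a larger lookalike at (352,300). I'll enlarge the parts that matter.

Run:
```python
from h import *
t=cv2.imread('pics/top0.png');s=cv2.imread('pics/side0.png')
def cr(i,x,y,w,h,k):
    r=cv2.resize(i[y:y+h,x:x+w],None,fx=k,fy=k,interpolation=cv2.INTER_CUBIC); return cv2.convertScaleAbs(r,alpha=1.0)
a=np.hstack([cr(t,300,155,66,50+25,6)[:300,:396],cr(t,195,185,50,60,6)[:300,:300]])
a=np.hstack([cr(t,300,165,80,60,5),cr(t,180,185,80,60,5)])
b=np.hstack([cr(s,240,155,80,60,5),cr(s,240,248,80,60,5)])
cv2.imwrite('pics/crop.png',np.vstack([a,b]))
```

```text
(no output)
```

View pics/crop.png

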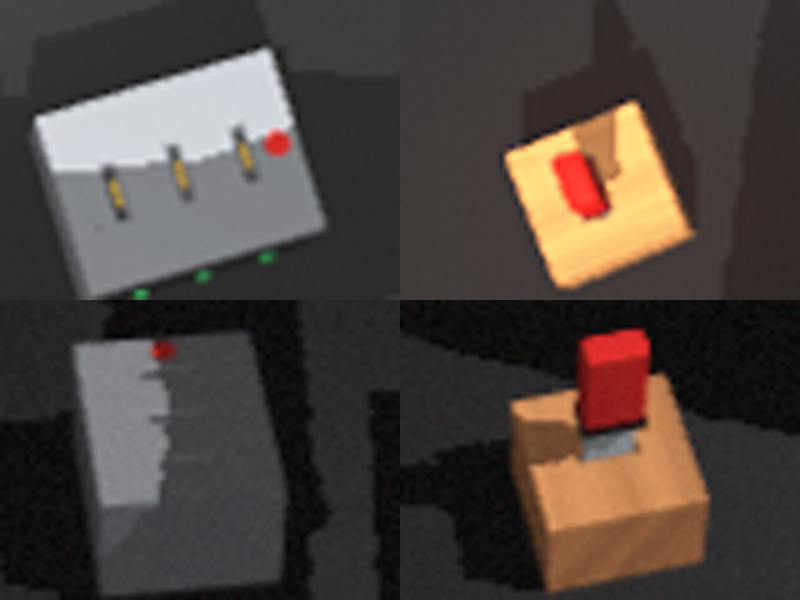

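The crop resolves the top-face corners of the dock and the stand in both views, and the three slots. I'll fit both poses from these.

```bash
cat >> h.py <<'E'
from scipy.optimize import least_squares
def fit(obs,x0):
    # obs: list (file, local Nx3, pix Nx2)
    def r(p):
        c,s=np.cos(p[2]),np.sin(p[2]); R=np.array([[c,-s,0],[s,c,0],[0,0,1]])
        return np.concatenate([(proj(f,L@R.T+[p[0],p[1],0])-q).ravel() for f,L,q in obs])
    o=least_squares(r,x0,loss='soft_l1'); return o.x,r(o.x).reshape(-1,2).round(1)
E
python3 - <<'E'
from h import *
def px(l,ox,oy,px0,py0): return (np.array(l,float)-[px0,py0]+.5)/5-.5+[ox,oy]
# dock
L=np.array([[.05,.065,.07],[.05,-.065,.07],[-.05,-.065,.07],[-.05,.065,.07],[0,-.036,.07],[0,0,.07],[0,.036,.07]])
q=px([(35,118),(268,47),(327,230),(88,298),(245,153),(179,172),(116,192)],300,165,0,0)
x0=list(ray('top0',*q[5],.07)[:2])+[.3]
print('dock top',*fit([('top0',L,q)],x0))
Ls=np.array([[.05,-.065,.07],[-.05,-.065,.07]]);qs=px([(73,345),(250,333)],240,155,0,300)
print('dock both',*fit([('top0',L,q),('side0',Ls,qs)],x0))
h=.0375
L=np.array([[h,h,.05],[h,-h,.05],[-h,-h,.05],[-h,h,.05]])
q=px([(505,153),(638,100),(693,236),(562,290)],180,185,400,0)
qs=px([(665,376),(510,402),(545,531),(708,497)],240,248,400,300)
x0=list(ray('top0',*q.mean(0),.05)[:2])+[.35]
print('st top',*fit([('top0',L,q)],x0))
# side: camera looks -y?, image right = -x
Ls=np.array([[h,-h,.05],[-h,-h,.05],[-h,h,.05],[h,h,.05]]);qs=qs[[1,0,3,2]]
p,r=fit([('top0',L,q),('side0',Ls,qs)],x0);print('st both',p,r)
g=px([(568,155),(592,212)],180,185,400,0); print([ray('top0',*k,.13) for k in g])
g=px([(578,342),(648,332),(580,425),(646,418)],240,248,400,300); print(g)
for z in(.13,.074):
  c,s=np.cos(p[2]),np.sin(p[2]);R=np.array([[c,-s],[s,c]])
  X=np.array([[.015,-.008],[.015,.008],[-.015,-.008],[-.015,.008]])@R.T+p[:2]
  X=np.c_[X,np.full(4,z)]; print(proj('side0',X).round(1).tolist(),proj('top0',X).round(1).tolist())
print(proj('wrist0',np.array([[*p[:2],.05]])))
E
```

```text
dock top [ 0.55318705 -0.16604142  0.26874212] [[ 0.  -0. ]
 [ 0.1  0.4]
 [-0.3 -0.4]
 [ 0.4 -0.1]
 [-0.1  0.1]
 [ 0.1  0.1]
 [-0.2 -0. ]]
dock both [ 0.55287335 -0.16584743  0.26440322] [[ 0.  -0. ]
 [ 0.2  0.6]
 [-0.5 -0.2]
 [ 0.2 -0.1]
 [-0.1  0.3]
 [ 0.1  0.2]
 [-0.3  0. ]
 [-0.2 -0.4]
 [-0.5 -0.5]]
st top [0.49566702 0.14546727 0.37681335] [[ 0.9  0.9]
 [ 0.   0.8]
 [-0.5 -0.8]
 [-0.2 -0.8]]
st both [0.49590686 0.14712537 0.37327137] [[ 0.3  0.7]
 [-0.5  0.8]
 [-1.2 -0.8]
 [-0.9 -0.9]
 [ 0.2 -0.7]
 [-0.2 -1.1]
 [-0.2  0.1]
 [ 0.6 -0.5]]
[array([0.50942658, 0.15052947, 0.13      ]), array([0.48032682, 0.13848506, 0.13      ])]
[[275.2 256. ]
 [289.2 254. ]
 [275.6 272.6]
 [288.8 271.2]]
[[274.9, 254.2], [276.6, 259.7], [287.9, 251.8], [289.8, 257.4]] [[215.3, 214.2], [209.4, 216.6], [219.7, 225.2], [213.8, 227.6]]
[[274.3, 269.3], [276.0, 274.8], [286.9, 267.0], [288.7, 272.5]] [[218.4, 216.3], [212.8, 218.6], [222.6, 226.8], [216.9, 229.1]]
[[-564.70078395 -622.17862685]]
```

Request:
{"api": "jog_arm", "payload": {"steps": [{"dx": 1, "dy": 0.95}, {"dx": 1, "dy": 0.95}, {"dx": 1, "dy": 0.95}, {"dx": 1, "dy": 0.95}, {"dx": 1, "dy": 0.95}, {"dx": 1, "dy": 0.95}, {"dx": 1, "dy": 0.95}, {"dx": 1, "dy": 0.95}, {"dx": 1, "dy": 0.95}, {"dx": 1, "dy": 0.95}], "claw": 0}}

```text
invalid input at $.steps[0]: expected keys dx, dy, dz, wx, wy, wz
```

Request:
{"api": "jog_arm", "payload": {"steps": [{"dx": 1, "dy": 0.95, "wz": -0.013}, {"dx": 1, "dy": 0.95, "wz": -0.013}, {"dx": 1, "dy": 0.95, "wz": -0.013}, {"dx": 1, "dy": 0.9, "wz": -0.013}, {"dx": 1, "dy": 0.6, "wz": -0.013}, {}, {}, {}]}}

```text
invalid input at $.steps[0]: expected keys dx, dy, dz, wx, wy, wz
```

Run:
```python
from h import *
c=snap('wrist','w_dock'); o=status.observe(); print(o['time'],o['eef_pos'],o['eef_rot'],o['joints'],o['contact_force'])
```

```text
0.2 [ 0.17906739 -0.51970294  0.2305539 ] [ 9.86273223e-01  1.65120072e-01 -5.51879085e-05 -6.98530490e-04] [-1.34211560e+00  8.76969805e-02  1.37171466e+00 -2.26228947e-05
  1.68358225e+00 -1.03081397e-01] [ 0.68563558  0.57033432 -0.07765244]
```

View pics/w_dock.png

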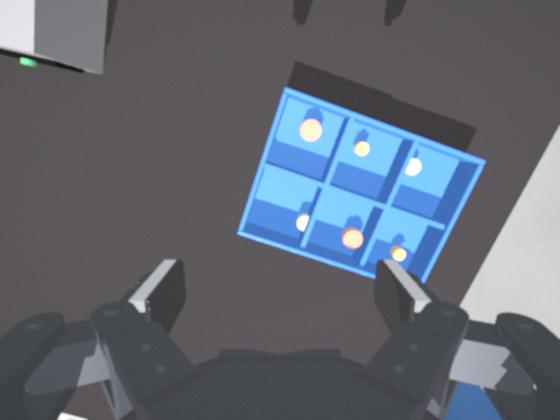

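All six keys are required, so the arm did not move. The picture shows only the blue tray at the start pose. I'll resend the move, stopping about 6 cm short of the dock because the camera looks ahead of the fingers.

Request:
{"api": "jog_arm", "payload": {"steps": [{"dx": 0.89, "dy": 0.95, "dz": 0, "wx": 0, "wy": 0, "wz": 0}, {"dx": 0.89, "dy": 0.95, "dz": 0, "wx": 0, "wy": 0, "wz": 0}, {"dx": 0.89, "dy": 0.95, "dz": 0, "wx": 0, "wy": 0, "wz": 0}, {"dx": 0.89, "dy": 0.95, "dz": 0, "wx": 0, "wy": 0, "wz": 0}, {"dx": 0.89, "dy": 0.95, "dz": 0, "wx": 0, "wy": 0, "wz": 0}, {"dx": 0.89, "dy": 0.95, "dz": 0, "wx": 0, "wy": 0, "wz": 0}, {"dx": 0.89, "dy": 0.95, "dz": 0, "wx": 0, "wy": 0, "wz": 0}, {"dx": 0.89, "dy": 0.95, "dz": 0, "wx": 0, "wy": 0, "wz": 0}, {"dx": 0.89, "dy": 0.95, "dz": 0, "wx": 0, "wy": 0, "wz": 0}, {"dx": 0.89, "dy": 0.95, "dz": 0, "wx": 0, "wy": 0, "wz": 0}], "claw": 0}}

```text
time: 1.2
eef_pos: [0.4023, -0.2814, 0.2312]
eef_rot: [0.986, 0.165, -0.0, -0.0]
contact_force: [-0.3, -0.6, -0.4]
opening: 0.0853
gripper_force: 0.0
```

Request:
{"api": "jog_arm", "payload": {"steps": [{"dx": 0.89, "dy": 0.95, "dz": 0, "wx": 0, "wy": 0, "wz": -0.015}, {"dx": 0.89, "dy": 0.95, "dz": 0, "wx": 0, "wy": 0, "wz": -0.015}, {"dx": 0.89, "dy": 0.95, "dz": 0, "wx": 0, "wy": 0, "wz": -0.015}, {"dx": 0.89, "dy": 0.95, "dz": 0, "wx": 0, "wy": 0, "wz": -0.015}, {"dx": 0, "dy": 0, "dz": 0, "wx": 0, "wy": 0, "wz": 0}, {"dx": 0, "dy": 0, "dz": 0, "wx": 0, "wy": 0, "wz": 0}, {"dx": 0, "dy": 0, "dz": 0, "wx": 0, "wy": 0, "wz": 0}]}}

```text
time: 1.9
eef_pos: [0.4901, -0.1881, 0.2312]
eef_rot: [0.991, 0.135, -0.0, 0.0]
contact_force: [0.1, 0.3, -0.2]
opening: 0.0855
gripper_force: 0.0
```

Run:
```python
from h import *
c=snap('wrist','w_dock'); o=status.observe(); print(o['time'],o['eef_pos'],o['eef_rot'],o['joints'],o['contact_force'])
```

```text
1.95 [ 0.49002925 -0.18832997  0.23127949] [ 9.90868528e-01  1.34831302e-01 -2.25293640e-04  1.73183072e-04] [-4.74607632e-01  3.15425734e-02  1.42939756e+00 -5.45296968e-04
  1.68082348e+00  8.25642439e-01] [ 0.16473635 -0.27755973  0.13109074]
```

View pics/w_dock.png

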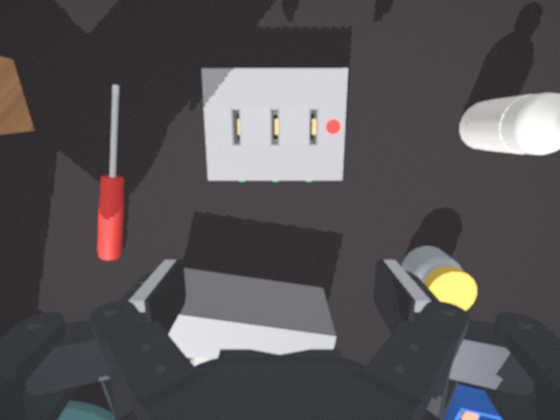

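The wrist view shows the dock square-on: corners at about (202,69), (348,68), (343,180) and (208,180), and slots at (236,127), (275,127) and (314,127). The screwdriver is clear on the left. I'll go to the stand and refine both there.

Request:
{"api": "jog_arm", "payload": {"steps": [{"dx": -0.13, "dy": 0.97, "dz": 0, "wx": 0, "wy": 0, "wz": 0.0105}, {"dx": -0.13, "dy": 0.97, "dz": 0, "wx": 0, "wy": 0, "wz": 0.0105}, {"dx": -0.13, "dy": 0.97, "dz": 0, "wx": 0, "wy": 0, "wz": 0.0105}, {"dx": -0.13, "dy": 0.97, "dz": 0, "wx": 0, "wy": 0, "wz": 0.0105}, {"dx": -0.13, "dy": 0.97, "dz": 0, "wx": 0, "wy": 0, "wz": 0.0105}, {"dx": -0.13, "dy": 0.97, "dz": 0, "wx": 0, "wy": 0, "wz": 0.0105}, {"dx": -0.13, "dy": 0.97, "dz": 0, "wx": 0, "wy": 0, "wz": 0.0105}, {"dx": -0.13, "dy": 0.97, "dz": 0, "wx": 0, "wy": 0, "wz": 0.0105}, {"dx": -0.13, "dy": 0.97, "dz": 0, "wx": 0, "wy": 0, "wz": 0.0105}, {"dx": -0.13, "dy": 0.97, "dz": 0, "wx": 0, "wy": 0, "wz": 0.0105}]}}

```text
time: 2.95
eef_pos: [0.4578, 0.0548, 0.2315]
eef_rot: [0.982, 0.186, 0.0, 0.0]
contact_force: [0.4, -0.1, 0.3]
opening: 0.0853
gripper_force: 0.0
```

Request:
{"api": "jog_arm", "payload": {"steps": [{"dx": -0.13, "dy": 0.97, "dz": 0, "wx": 0, "wy": 0, "wz": 0}, {"dx": -0.13, "dy": 0.97, "dz": 0, "wx": 0, "wy": 0, "wz": 0}, {"dx": -0.13, "dy": 0.97, "dz": 0, "wx": 0, "wy": 0, "wz": 0}, {"dx": 0, "dy": 0, "dz": 0, "wx": 0, "wy": 0, "wz": 0}, {"dx": 0, "dy": 0, "dz": 0, "wx": 0, "wy": 0, "wz": 0}, {"dx": 0, "dy": 0, "dz": 0, "wx": 0, "wy": 0, "wz": 0}]}}

```text
time: 3.55
eef_pos: [0.4486, 0.1265, 0.2314]
eef_rot: [0.982, 0.186, 0.0, 0.0]
contact_force: [0.5, 0.2, 0.3]
opening: 0.0854
gripper_force: 0.0
```

Run:
```python
from h import *
c=snap('wrist','w_st'); o=status.observe(); print(o['time'],o['eef_pos'],o['eef_rot'])
im=cv2.imread('pics/w_dock.png').astype(int)
q=[]
for u in (236,275,314):
    r=im[104:150,u-9:u+10]; m=(r.min(2)<125)
    n,lab,st,ce=cv2.connectedComponentsWithStats(m.astype(np.uint8)); k=1+st[1:,4].argmax(); 
    b=st[k]; q.append(ce[k]+[u-9,104]); print(u,b,ce[k]+[u-9,104])
q=np.array(q[::-1]); 
L=np.array([[0,-.036,.07],[0,0,.07],[0,.036,.07]])
C=np.array([[.05,.065,.07],[.05,-.065,.07],[-.05,-.065,.07],[-.05,.065,.07]]); qc=np.array([(202,68),(348,67.5),(343.5,180.5),(207.5,180.5)])
print(fit([('w_dock',L,q)],[.553,-.166,.267]),fit([('w_dock',np.r_[L,C],np.r_[q,qc])],[.553,-.166,.267]))
```

```text
3.6 [0.44860743 0.12648653 0.23138193] [9.82491539e-01 1.86306977e-01 2.72757568e-05 2.93468691e-04]
236 [  6   7   7  32 127] [235.64566929 126.52755906]
275 [ 6 10  6 26 79] [274.12658228 126.65822785]
314 [ 5  7  6 32 90] [312.3        126.38888889]
(array([ 0.55235046, -0.16566813,  0.27300775]), array([[ 0.3,  0.1],
       [-0.1, -0.1],
       [-0.2,  0.1]])) (array([ 0.5525105 , -0.1661902 ,  0.27111421]), array([[ 0.9,  0.1],
       [ 0.5, -0.1],
       [ 0.4, -0. ],
       [-0.5,  0.3],
       [-0.7,  0.9],
       [-2. , -0.8],
       [ 0.6, -0.8]]))
```

View pics/w_st.png

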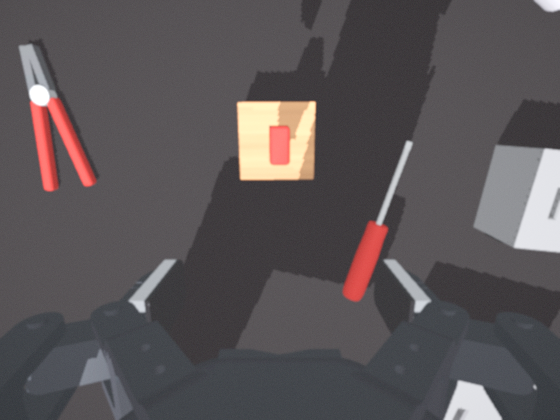

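The stand fills (238–316, 101–180) with the red handle at (270–290, 126–164). The handle lines up with the tool. Next I'll fit the stand.

Run:
```python
from h import *
h=.0375
L=np.array([[h,h,.05],[h,-h,.05],[-h,-h,.05],[-h,h,.05]])
q=np.array([(237.,101.5),(316,100.5),(314.,179.5),(239.,180.5)])
print(fit([('w_st',L,q)],[.4957,.1462,.375]))
im=cv2.imread('pics/w_st.png').astype(int)
m=((im[...,2]>100)&(im[...,1]<70)&(im[...,0]<80)).astype(np.uint8); m[:, :240]=0;m[:,320:]=0;m[:90]=0;m[190:]=0
c=max(cv2.findContours(m,0,2)[0],key=cv2.contourArea); print(cv2.minAreaRect(c), cv2.boundingRect(c))
# predict mask rect for a gauge pose: hull of 8 corners; fit x,y,yaw by IoU
from scipy.optimize import minimize
def hull(p):
    cc,s=np.cos(p[2]),np.sin(p[2]);X=np.array([[a,b] for a in(.015,-.015) for b in(.008,-.008)])@np.array([[cc,s],[-s,cc]])+p[:2]
    P=np.r_[np.c_[X,np.full(4,.13)],np.c_[X,np.full(4,.074)]]; return cv2.convexHull(proj('w_st',P).astype(np.float32))
def cost(p):
    H=np.zeros((420,560,),np.uint8); k=16; cv2.fillPoly(H,[np.round(hull(p)*k).astype(np.int32)],1,shift=4); return (H^m).sum()
x0=np.array([.4957,.1462,.375]); best=min(((cost(x0+[a,b,t]),a,b,t) for a in np.arange(-.006,.0061,.0005) for b in np.arange(-.006,.0061,.0005) for t in(-.06,-.03,0,.03,.06)))
print(best, x0+best[1:], m.sum())
o=status.observe(); print(o['eef_pos'])
```

```text
(array([0.49570991, 0.14802345, 0.38028645]), array([[ 0.9,  0.7],
       [-1.3,  1.3],
       [-1. , -1.3],
       [ 1.7, -1.9]]))Traceback (most recent call last):
  File "<stdin>", line 8, in <module>
ValueError: max() iterable argument is empty
```

Run:
```python
from h import *
im=cv2.imread('pics/w_st.png'); print(im[135,280],im[158,280],im[170,260])
hsv=cv2.cvtColor(im,cv2.COLOR_BGR2HSV); m=(((hsv[...,0]<7)|(hsv[...,0]>170))&(hsv[...,1]>150)&(hsv[...,2]>90)).astype(np.uint8)
z=np.zeros_like(m); z[110:175,255:305]=1; m*=z
c=max(cv2.findContours(m,0,2)[0],key=cv2.contourArea); print(cv2.minAreaRect(c), cv2.boundingRect(c), m.sum())
def hull(p):
    cc,s=np.cos(p[2]),np.sin(p[2]);X=np.array([[a,b] for a in(.015,-.015) for b in(.008,-.008)])@np.array([[cc,s],[-s,cc]])+p[:2]
    P=np.r_[np.c_[X,np.full(4,.13)],np.c_[X,np.full(4,.074)]]; return cv2.convexHull(proj('w_st',P).astype(np.float32))
def cost(p):
    H=np.zeros((420,560),np.uint8); cv2.fillPoly(H,[np.round(hull(p)*16).astype(np.int32)],1,shift=4); return int((H^m).sum())
x0=np.array([.4957,.1472,.375]); best=min(((cost(x0+[a,b,t]),a,b,t) for a in np.arange(-.006,.0061,.0005) for b in np.arange(-.006,.0061,.0005) for t in(-.06,-.03,0,.03,.06)))
print(best, x0+best[1:])
```

```text
[127 134 255] [124 129 255] [186 233 255]
((282.22979736328125, 129.63279724121094), (21.38533592224121, 10.284185409545898), 35.21759033203125) (271, 126, 18, 15) 54
(828, np.float64(0.001000000000000006), np.float64(-0.0019999999999999966), -0.03) [0.4967 0.1452 0.345 ]
```

Run:
```python
from h import *
im=cv2.imread('pics/w_st.png').astype(int); m=((im[...,2]-im[...,1]>75)&(im[...,1]-im[...,0]<28)).astype(np.uint8)
z=np.zeros_like(m); z[110:175,255:305]=1; m*=z
for r in m[118:172:2,262:298]: print(''.join('.#'[v] for v in r))
c=max(cv2.findContours(m,0,2)[0],key=cv2.contourArea); print(cv2.minAreaRect(c), cv2.boundingRect(c), m.sum())
m=cv2.drawContours(np.zeros_like(m),[c],-1,1,-1)
def hull(p):
    cc,s=np.cos(p[2]),np.sin(p[2]);X=np.array([[a,b] for a in(.015,-.015) for b in(.008,-.008)])@np.array([[cc,s],[-s,cc]])+p[:2]
    P=np.r_[np.c_[X,np.full(4,.13)],np.c_[X,np.full(4,.074)]]; return cv2.convexHull(proj('w_st',P).astype(np.float32))
def cost(p):
    H=np.zeros((420,560),np.uint8); cv2.fillPoly(H,[np.round(hull(p)*16).astype(np.int32)],1,shift=4); return int((H^m).sum())
x0=np.array([.4957,.1472,.375]); best=min(((cost(x0+[a,b,t]),a,b,t) for a in np.arange(-.006,.0061,.0005) for b in np.arange(-.006,.0061,.0005) for t in(-.06,-.03,0,.03,.06)))
print(best, x0+best[1:])
```

```text
....................................
....................................
....................................
....................................
.........#....############..........
........###################.........
........####################........
........####################........
........####################........
........####################........
........####################........
........###################.........
........###################.........
........###################.........
........###################.........
........###################.........
........###################.........
........###################.........
........###################.........
........###################.........
........###################.........
........###################.........
.........##################.........
...........#############............
....................................
....................................
....................................
((279.5, 145.0), (38.0, 19.0), 90.0) (270, 126, 20, 39) 737
(145, np.float64(0.001000000000000006), np.float64(-0.0019999999999999966), -0.03) [0.4967 0.1452 0.345 ]
```

Request:
{"api": "jog_arm", "payload": {"steps": [{"dx": 0.95, "dy": 0.4, "dz": 0, "wx": 0, "wy": 0, "wz": 0}, {"dx": 0.95, "dy": 0.4, "dz": 0, "wx": 0, "wy": 0, "wz": 0}, {"dx": 0, "dy": 0, "dz": -0.9, "wx": 0, "wy": 0, "wz": 0}, {"dx": 0, "dy": 0, "dz": -0.9, "wx": 0, "wy": 0, "wz": 0}, {"dx": 0, "dy": 0, "dz": -0.9, "wx": 0, "wy": 0, "wz": 0}, {"dx": 0, "dy": 0, "dz": -0.9, "wx": 0, "wy": 0, "wz": 0}, {"dx": 0, "dy": 0, "dz": -0.9, "wx": 0, "wy": 0, "wz": 0}, {"dx": 0, "dy": 0, "dz": -0.9, "wx": 0, "wy": 0, "wz": 0}, {"dx": 0, "dy": 0, "dz": -0.5, "wx": 0, "wy": 0, "wz": 0}, {"dx": 0, "dy": 0, "dz": 0, "wx": 0, "wy": 0, "wz": 0}]}}

```text
time: 4.6
eef_pos: [0.4945, 0.1467, 0.0816]
eef_rot: [0.982, 0.187, -0.002, 0.0]
contact_force: [0.2, 0.7, 0.2]
opening: 0.0855
gripper_force: 0.0
```

Request:
{"api": "jog_arm", "payload": {"steps": [{"dx": 0, "dy": 0, "dz": 0, "wx": 0, "wy": 0, "wz": 0}, {"dx": 0, "dy": 0, "dz": 0, "wx": 0, "wy": 0, "wz": 0}, {"dx": 0, "dy": 0, "dz": 0, "wx": 0, "wy": 0, "wz": 0}, {"dx": 0, "dy": 0, "dz": 0, "wx": 0, "wy": 0, "wz": 0}, {"dx": 0, "dy": 0, "dz": 0, "wx": 0, "wy": 0, "wz": 0}, {"dx": 0, "dy": 0, "dz": 0, "wx": 0, "wy": 0, "wz": 0}, {"dx": 0, "dy": 0, "dz": 0, "wx": 0, "wy": 0, "wz": 0}, {"dx": 0, "dy": 0, "dz": 0, "wx": 0, "wy": 0, "wz": 0}, {"dx": 0, "dy": 0, "dz": 0, "wx": 0, "wy": 0, "wz": 0}, {"dx": 0, "dy": 0, "dz": 0, "wx": 0, "wy": 0, "wz": 0}], "claw": 1, "force": 60}}

```text
time: 5.6
eef_pos: [0.4963, 0.1478, 0.0846]
eef_rot: [0.982, 0.187, 0.001, 0.0]
contact_force: [-0.5, -0.7, 5.3]
opening: 0.0154
gripper_force: 58.8
```

The gauge is gripped. Now I'll lift it.

Request:
{"api": "jog_arm", "payload": {"steps": [{"dx": 0, "dy": 0, "dz": 0.3, "wx": 0, "wy": 0, "wz": 0}, {"dx": 0, "dy": 0, "dz": 0.5, "wx": 0, "wy": 0, "wz": 0}, {"dx": 0, "dy": 0, "dz": 0.8, "wx": 0, "wy": 0, "wz": 0}, {"dx": 0, "dy": 0, "dz": 0.8, "wx": 0, "wy": 0, "wz": 0}, {"dx": 0, "dy": 0, "dz": 0.8, "wx": 0, "wy": 0, "wz": 0}, {"dx": 0, "dy": 0, "dz": 0.8, "wx": 0, "wy": 0, "wz": 0}, {"dx": 0, "dy": 0, "dz": 0.4, "wx": 0, "wy": 0, "wz": 0}, {"dx": 0, "dy": 0, "dz": 0, "wx": 0, "wy": 0, "wz": 0}, {"dx": 0, "dy": 0, "dz": 0, "wx": 0, "wy": 0, "wz": 0}]}}

```text
time: 6.5
eef_pos: [0.4956, 0.1477, 0.1932]
eef_rot: [0.982, 0.187, -0.001, 0.0]
contact_force: [0.6, 0.3, -1.8]
opening: 0.0151
gripper_force: 58.4
```

Request:
{"api": "jog_arm", "payload": {"steps": [{"dx": 0.19, "dy": -0.9, "dz": 0, "wx": 0, "wy": 0, "wz": -0.0105}, {"dx": 0.19, "dy": -0.9, "dz": 0, "wx": 0, "wy": 0, "wz": -0.0105}, {"dx": 0.19, "dy": -0.9, "dz": 0, "wx": 0, "wy": 0, "wz": -0.0105}, {"dx": 0.19, "dy": -0.9, "dz": 0, "wx": 0, "wy": 0, "wz": -0.0105}, {"dx": 0.19, "dy": -0.9, "dz": 0, "wx": 0, "wy": 0, "wz": -0.0105}, {"dx": 0.19, "dy": -0.9, "dz": 0, "wx": 0, "wy": 0, "wz": -0.0105}, {"dx": 0.19, "dy": -0.9, "dz": 0, "wx": 0, "wy": 0, "wz": -0.0105}, {"dx": 0.19, "dy": -0.9, "dz": 0, "wx": 0, "wy": 0, "wz": -0.0105}, {"dx": 0.19, "dy": -0.9, "dz": 0, "wx": 0, "wy": 0, "wz": -0.0105}, {"dx": 0.19, "dy": -0.9, "dz": 0, "wx": 0, "wy": 0, "wz": -0.0105}]}}

```text
time: 7.5
eef_pos: [0.5427, -0.078, 0.1918]
eef_rot: [0.991, 0.135, -0.002, -0.001]
contact_force: [1.2, -0.4, -0.8]
opening: 0.0156
gripper_force: 58.5
```

Request:
{"api": "jog_arm", "payload": {"steps": [{"dx": 0.18, "dy": -0.9, "dz": 0, "wx": 0, "wy": 0, "wz": 0}, {"dx": 0.18, "dy": -0.9, "dz": 0, "wx": 0, "wy": 0, "wz": 0}, {"dx": 0.18, "dy": -0.9, "dz": 0, "wx": 0, "wy": 0, "wz": 0}, {"dx": 0.18, "dy": -0.9, "dz": 0, "wx": 0, "wy": 0, "wz": 0}, {"dx": 0.1, "dy": -0.6, "dz": 0, "wx": 0, "wy": 0, "wz": 0}, {"dx": 0, "dy": -0.3, "dz": 0, "wx": 0, "wy": 0, "wz": 0}, {"dx": 0, "dy": 0, "dz": 0, "wx": 0, "wy": 0, "wz": 0}, {"dx": 0, "dy": 0, "dz": 0, "wx": 0, "wy": 0, "wz": 0}, {"dx": 0, "dy": 0, "dz": 0, "wx": 0, "wy": 0, "wz": 0}]}}

```text
time: 8.4
eef_pos: [0.5639, -0.1888, 0.1939]
eef_rot: [0.991, 0.136, 0.0, -0.0]
contact_force: [-0.0, -0.3, -0.3]
opening: 0.0155
gripper_force: 58.5
```

Run:
```python
from h import *
from scipy.spatial.transform import Rotation as Ro
c=snap('wrist','w1');c=snap('side','s1');c=snap('top','t1'); o=status.observe(); print(o['time'],o['eef_pos'],o['eef_rot'],o['contact_force'],o['opening'])
tip=o['eef_pos']+Ro.from_quat(o['eef_rot']).apply([0,0,.0746]); print(tip)
P=np.array([tip,[.5623,-.2008,.07]])
for f in('w1','s1','t1'): print(f,proj(f,P).round(1).tolist())
w=cv2.imread('pics/w1.png');s=cv2.imread('pics/s1.png')
a=proj('s1',P).mean(0).astype(int);b=proj('w1',P).mean(0).astype(int); print(a,b)
def cr(i,x,y,k,hw,hh):
    x=np.clip(x-hw,0,560-2*hw);y=np.clip(y-hh,0,420-2*hh); print('off',x,y); return cv2.resize(i[y:y+2*hh,x:x+2*hw],None,fx=k,fy=k,interpolation=cv2.INTER_CUBIC)
cv2.imwrite('pics/c1.png',np.hstack([cr(s,*a,5,40,50),cr(w,*b,4,50,62)[:500]]))
```

```text
8.55 [ 0.56395854 -0.18899917  0.19408823] [9.90707865e-01 1.36006986e-01 1.53044748e-04 5.53064381e-05] [ 0.20683595 -0.43837289 -1.09820486] 0.015014854207406574
[ 0.56398229 -0.18900424  0.11948824]
w1 [[279.7, 221.0], [292.1, 210.1]]
s1 [[272.1, 157.9], [272.9, 168.7]]
t1 [[346.5, 192.2], [348.5, 195.5]]
[272 163] [285 215]
off 232 113
off 235 153Traceback (most recent call last):
  File "<stdin>", line 11, in <module>
    return _nx.concatenate(arrs, 1, dtype=dtype, casting=casting)
           ~~~~~~~~~~~~~~~^^^^^^^^^^^^^^^^^^^^^^^^^^^^^^^^^^^^^^^
ValueError: all the input array dimensions except for the concatenation axis must match exactly, but along dimension 0, the array at index 0 has size 500 and the array at index 1 has size 496
```

Request:
{"api": "jog_arm", "payload": {"steps": [{"dx": -0.06, "dy": -0.47, "dz": 0, "wx": 0, "wy": 0, "wz": 0}, {"dx": 0, "dy": 0, "dz": -0.7, "wx": 0, "wy": 0, "wz": 0}, {"dx": 0, "dy": 0, "dz": -0.6, "wx": 0, "wy": 0, "wz": 0}, {"dx": 0, "dy": 0, "dz": 0, "wx": 0, "wy": 0, "wz": 0}, {"dx": 0, "dy": 0, "dz": 0, "wx": 0, "wy": 0, "wz": 0}, {"dx": 0, "dy": 0, "dz": 0, "wx": 0, "wy": 0, "wz": 0}]}}

```text
time: 9.15
eef_pos: [0.5628, -0.2017, 0.162]
eef_rot: [0.991, 0.136, 0.0, 0.0]
contact_force: [-0.1, -0.3, -0.6]
opening: 0.0154
gripper_force: 58.5
```

```bash
cat > look.py <<'E'
import sys
from h import *
from scipy.spatial.transform import Rotation as Ro
n=sys.argv[1]; bay=np.array([float(sys.argv[2]),float(sys.argv[3]),.07])
snap('wrist','w'+n);snap('side','s'+n); o=status.observe(); print(o['time'],o['eef_pos'],o['eef_rot'],o['contact_force'],o['opening'])
tip=o['eef_pos']+Ro.from_quat(o['eef_rot']).apply([0,0,.0746]); print(tip)
P=np.array([tip,bay])
w=cv2.imread('pics/w%s.png'%n);s=cv2.imread('pics/s%s.png'%n)
def cr(i,f,k,hw,hh):
    p=proj(f,P); x,y=p.mean(0).astype(int); x=int(np.clip(x-hw,0,560-2*hw));y=int(np.clip(y-hh,0,420-2*hh)); print(f,'proj tip,bay in crop',((p-[x,y]+.5)*k-.5).round(),'off',x,y)
    return cv2.resize(i[y:y+2*hh,x:x+2*hw],None,fx=k,fy=k,interpolation=cv2.INTER_CUBIC)
cv2.imwrite('pics/c%s.png'%n,np.hstack([cr(s,'s'+n,5,40,60),cr(w,'w'+n,5,40,60)]))
E
python3 look.py 2 .5623 -.2008
```

```text
9.25 [ 0.56289527 -0.20171558  0.16236237] [9.90772669e-01 1.35531041e-01 7.54628679e-04 5.35479932e-04] [ 0.07194265 -0.00905195 -1.19002406] 0.015426468303857705
[ 0.56301765 -0.20177948  0.0877625 ]
s2 proj tip,bay in crop [[206. 290.]
 [207. 316.]] off 232 106
w2 proj tip,bay in crop [[209. 321.]
 [202. 291.]] off 238 157
```

View pics/c2.png

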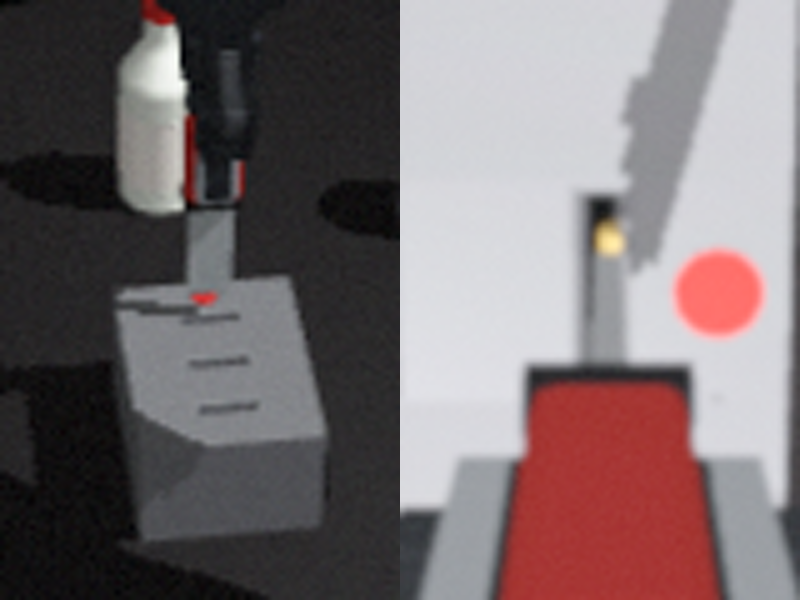

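The blade sits over bay 0, about 0.5 mm to the -y side (blade at x≈604, slot at x≈601 in the crop, 5x). The side view shows it aligned along x. I'll correct that offset and go down gently.

Request:
{"api": "jog_arm", "payload": {"steps": [{"dx": -0.006, "dy": 0.024, "dz": -0.3, "wx": 0, "wy": 0, "wz": 0}, {"dx": 0, "dy": 0, "dz": -0.3, "wx": 0, "wy": 0, "wz": 0}, {"dx": 0, "dy": 0, "dz": -0.1, "wx": 0, "wy": 0, "wz": 0}, {"dx": 0, "dy": 0, "dz": -0.1, "wx": 0, "wy": 0, "wz": 0}, {"dx": 0, "dy": 0, "dz": -0.1, "wx": 0, "wy": 0, "wz": 0}, {"dx": 0, "dy": 0, "dz": 0, "wx": 0, "wy": 0, "wz": 0}, {"dx": 0, "dy": 0, "dz": 0, "wx": 0, "wy": 0, "wz": 0}]}}

```text
time: 9.95
eef_pos: [0.5623, -0.2009, 0.139]
eef_rot: [0.991, 0.135, 0.0, 0.0]
contact_force: [0.5, 0.6, -0.8]
opening: 0.0153
gripper_force: 58.5
```

Request:
{"api": "jog_arm", "payload": {"steps": [{"dx": 0, "dy": 0, "dz": -0.1, "wx": 0, "wy": 0, "wz": 0}, {"dx": 0, "dy": 0, "dz": -0.1, "wx": 0, "wy": 0, "wz": 0}, {"dx": 0, "dy": 0, "dz": -0.1, "wx": 0, "wy": 0, "wz": 0}, {"dx": 0, "dy": 0, "dz": 0, "wx": 0, "wy": 0, "wz": 0}]}}

```text
time: 10.35
eef_pos: [0.5623, -0.2002, 0.1312]
eef_rot: [0.991, 0.136, 0.0, -0.001]
contact_force: [-0.9, 2.2, 0.9]
opening: 0.0155
gripper_force: 58.6
```

Request:
{"api": "jog_arm", "payload": {"steps": [{"dx": 0, "dy": 0, "dz": -0.08, "wx": 0, "wy": 0, "wz": 0}, {"dx": 0, "dy": 0, "dz": -0.08, "wx": 0, "wy": 0, "wz": 0}, {"dx": 0, "dy": 0, "dz": -0.08, "wx": 0, "wy": 0, "wz": 0}, {"dx": 0, "dy": 0, "dz": 0, "wx": 0, "wy": 0, "wz": 0}]}}

```text
time: 10.75
eef_pos: [0.562, -0.2004, 0.1245]
eef_rot: [0.991, 0.136, -0.0, -0.001]
contact_force: [-1.0, 4.4, 0.2]
opening: 0.0152
gripper_force: 58.6
```

Request:
{"api": "jog_arm", "payload": {"steps": [{"dx": 0, "dy": 0, "dz": -0.06, "wx": 0, "wy": 0, "wz": 0}, {"dx": 0, "dy": 0, "dz": -0.06, "wx": 0, "wy": 0, "wz": 0}, {"dx": 0, "dy": 0, "dz": 0, "wx": 0, "wy": 0, "wz": 0}]}}

```text
time: 11.05
eef_pos: [0.562, -0.2006, 0.1218]
eef_rot: [0.991, 0.136, -0.0, -0.0]
contact_force: [-0.2, 3.3, 0.1]
opening: 0.0153
gripper_force: 58.5
```

Request:
{"api": "jog_arm", "payload": {"steps": [{"dx": 0, "dy": 0, "dz": -0.06, "wx": 0, "wy": 0, "wz": 0}, {"dx": 0, "dy": 0, "dz": -0.06, "wx": 0, "wy": 0, "wz": 0}, {"dx": 0, "dy": 0, "dz": 0, "wx": 0, "wy": 0, "wz": 0}]}}

```text
time: 11.35
eef_pos: [0.5621, -0.2008, 0.119]
eef_rot: [0.991, 0.135, -0.0, -0.0]
contact_force: [-1.1, 4.3, -0.9]
opening: 0.0154
gripper_force: 58.6
```

Request:
{"api": "jog_arm", "payload": {"steps": [{"dx": 0, "dy": 0, "dz": -0.05, "wx": 0, "wy": 0, "wz": 0}, {"dx": 0, "dy": 0, "dz": 0, "wx": 0, "wy": 0, "wz": 0}]}}

```text
time: 11.55
eef_pos: [0.5622, -0.2008, 0.1179]
eef_rot: [0.991, 0.135, -0.0, -0.0]
contact_force: [-0.4, 5.7, 0.1]
opening: 0.0153
gripper_force: 58.7
```

Request:
{"api": "jog_arm", "payload": {"steps": [{"dx": 0, "dy": 0, "dz": -0.05, "wx": 0, "wy": 0, "wz": 0}, {"dx": 0, "dy": 0, "dz": 0, "wx": 0, "wy": 0, "wz": 0}]}}

```text
time: 11.75
eef_pos: [0.5623, -0.2009, 0.1167]
eef_rot: [0.991, 0.135, -0.0, -0.0]
contact_force: [-1.9, 5.1, 1.2]
opening: 0.015
gripper_force: 58.7
```

Request:
{"api": "jog_arm", "payload": {"steps": [{"dx": 0, "dy": 0, "dz": -0.05, "wx": 0, "wy": 0, "wz": 0}, {"dx": 0, "dy": 0, "dz": 0, "wx": 0, "wy": 0, "wz": 0}]}}

```text
time: 11.95
eef_pos: [0.5624, -0.2011, 0.1166]
eef_rot: [0.991, 0.135, 0.0, 0.0]
contact_force: [-1.1, 4.3, 4.6]
opening: 0.0155
gripper_force: 59.1
```

Request:
{"api": "jog_arm", "payload": {"steps": [{"dx": 0, "dy": 0, "dz": -0.03, "wx": 0, "wy": 0, "wz": 0}, {"dx": 0, "dy": 0, "dz": 0, "wx": 0, "wy": 0, "wz": 0}]}}

```text
time: 12.15
eef_pos: [0.5625, -0.2012, 0.1166]
eef_rot: [0.991, 0.135, 0.001, 0.001]
contact_force: [-2.2, 5.3, 6.2]
opening: 0.0156
gripper_force: 59.5
```

The blade stopped dead at 28 mm deep, so bay 0 is blocked. Next is bay 1.

Request:
{"api": "jog_arm", "payload": {"steps": [{"dx": 0, "dy": 0, "dz": 0.4, "wx": 0, "wy": 0, "wz": 0}, {"dx": 0, "dy": 0, "dz": 0.6, "wx": 0, "wy": 0, "wz": 0}, {"dx": 0, "dy": 0, "dz": 0.6, "wx": 0, "wy": 0, "wz": 0}, {"dx": 0, "dy": 0, "dz": 0, "wx": 0, "wy": 0, "wz": 0}, {"dx": -0.19, "dy": 0.69, "dz": 0, "wx": 0, "wy": 0, "wz": 0}, {"dx": -0.19, "dy": 0.69, "dz": 0, "wx": 0, "wy": 0, "wz": 0}, {"dx": 0, "dy": 0, "dz": 0, "wx": 0, "wy": 0, "wz": 0}, {"dx": 0, "dy": 0, "dz": 0, "wx": 0, "wy": 0, "wz": 0}, {"dx": 0, "dy": 0, "dz": 0, "wx": 0, "wy": 0, "wz": 0}]}}

```text
time: 13.05
eef_pos: [0.5526, -0.1662, 0.1546]
eef_rot: [0.991, 0.136, -0.0, 0.0]
contact_force: [-0.0, 0.1, -1.5]
opening: 0.0151
gripper_force: 59.5
```

Request:
{"api": "jog_arm", "payload": {"steps": [{"dx": 0, "dy": 0, "dz": -0.2, "wx": 0, "wy": 0, "wz": 0}, {"dx": 0, "dy": 0, "dz": -0.1, "wx": 0, "wy": 0, "wz": 0}, {"dx": 0, "dy": 0, "dz": -0.1, "wx": 0, "wy": 0, "wz": 0}, {"dx": 0, "dy": 0, "dz": -0.1, "wx": 0, "wy": 0, "wz": 0}, {"dx": 0, "dy": 0, "dz": -0.1, "wx": 0, "wy": 0, "wz": 0}, {"dx": 0, "dy": 0, "dz": 0, "wx": 0, "wy": 0, "wz": 0}]}}

```text
time: 13.65
eef_pos: [0.5525, -0.1664, 0.1392]
eef_rot: [0.991, 0.135, -0.0, -0.0]
contact_force: [-0.1, 0.4, -1.1]
opening: 0.0153
gripper_force: 59.5
```

Tip at about 0.0646, inside the mouth with no force on it.

Request:
{"api": "jog_arm", "payload": {"steps": [{"dx": 0, "dy": 0, "dz": -0.1, "wx": 0, "wy": 0, "wz": 0}, {"dx": 0, "dy": 0, "dz": -0.1, "wx": 0, "wy": 0, "wz": 0}, {"dx": 0, "dy": 0, "dz": -0.1, "wx": 0, "wy": 0, "wz": 0}, {"dx": 0, "dy": 0, "dz": 0, "wx": 0, "wy": 0, "wz": 0}]}}

```text
time: 14.05
eef_pos: [0.5528, -0.1655, 0.1322]
eef_rot: [0.991, 0.136, 0.0, -0.001]
contact_force: [-0.1, 2.3, -0.3]
opening: 0.0147
gripper_force: 59.6
```

Request:
{"api": "jog_arm", "payload": {"steps": [{"dx": 0, "dy": 0, "dz": -0.08, "wx": 0, "wy": 0, "wz": 0}, {"dx": 0, "dy": 0, "dz": -0.08, "wx": 0, "wy": 0, "wz": 0}, {"dx": 0, "dy": 0, "dz": -0.08, "wx": 0, "wy": 0, "wz": 0}, {"dx": 0, "dy": 0, "dz": -0.08, "wx": 0, "wy": 0, "wz": 0}, {"dx": 0, "dy": 0, "dz": 0, "wx": 0, "wy": 0, "wz": 0}]}}

```text
time: 14.55
eef_pos: [0.5524, -0.1659, 0.1234]
eef_rot: [0.991, 0.136, -0.0, -0.001]
contact_force: [-0.6, 3.2, -1.4]
opening: 0.0154
gripper_force: 59.4
```

Request:
{"api": "jog_arm", "payload": {"steps": [{"dx": 0, "dy": 0, "dz": -0.06, "wx": 0, "wy": 0, "wz": 0}, {"dx": 0, "dy": 0, "dz": -0.06, "wx": 0, "wy": 0, "wz": 0}, {"dx": 0, "dy": 0, "dz": 0, "wx": 0, "wy": 0, "wz": 0}]}}

```text
time: 14.85
eef_pos: [0.5525, -0.1662, 0.1209]
eef_rot: [0.991, 0.135, -0.0, -0.0]
contact_force: [-0.4, 3.7, -1.2]
opening: 0.0155
gripper_force: 59.5
```

Request:
{"api": "jog_arm", "payload": {"steps": [{"dx": 0, "dy": 0, "dz": -0.05, "wx": 0, "wy": 0, "wz": 0}, {"dx": 0, "dy": 0, "dz": -0.05, "wx": 0, "wy": 0, "wz": 0}, {"dx": 0, "dy": 0, "dz": 0, "wx": 0, "wy": 0, "wz": 0}]}}

```text
time: 15.15
eef_pos: [0.5527, -0.1663, 0.1185]
eef_rot: [0.991, 0.135, -0.0, -0.0]
contact_force: [-0.2, 4.3, -0.7]
opening: 0.0153
gripper_force: 59.5
```

Tip at about 0.0439. I'll feel for a stop.

Request:
{"api": "jog_arm", "payload": {"steps": [{"dx": 0, "dy": 0, "dz": -0.05, "wx": 0, "wy": 0, "wz": 0}, {"dx": 0, "dy": 0, "dz": -0.04, "wx": 0, "wy": 0, "wz": 0}, {"dx": 0, "dy": 0, "dz": 0, "wx": 0, "wy": 0, "wz": 0}]}}

```text
time: 15.45
eef_pos: [0.5527, -0.1663, 0.1163]
eef_rot: [0.991, 0.136, -0.0, -0.0]
contact_force: [-1.0, 4.4, 0.1]
opening: 0.0153
gripper_force: 59.5
```

Request:
{"api": "jog_arm", "payload": {"steps": [{"dx": 0, "dy": 0, "dz": -0.05, "wx": 0, "wy": 0, "wz": 0}, {"dx": 0, "dy": 0, "dz": 0, "wx": 0, "wy": 0, "wz": 0}]}}

```text
time: 15.65
eef_pos: [0.5528, -0.1664, 0.1152]
eef_rot: [0.991, 0.135, 0.0, -0.0]
contact_force: [-1.2, 4.9, 1.3]
opening: 0.0157
gripper_force: 59.5
```

Request:
{"api": "jog_arm", "payload": {"steps": [{"dx": 0, "dy": 0, "dz": -0.05, "wx": 0, "wy": 0, "wz": 0}, {"dx": 0, "dy": 0, "dz": 0, "wx": 0, "wy": 0, "wz": 0}]}}

```text
time: 15.85
eef_pos: [0.5528, -0.1664, 0.114]
eef_rot: [0.991, 0.135, 0.0, -0.0]
contact_force: [-0.6, 4.4, 0.1]
opening: 0.0152
gripper_force: 59.5
```

Request:
{"api": "jog_arm", "payload": {"steps": [{"dx": 0, "dy": 0, "dz": -0.05, "wx": 0, "wy": 0, "wz": 0}, {"dx": 0, "dy": 0, "dz": 0, "wx": 0, "wy": 0, "wz": 0}]}}

```text
time: 16.05
eef_pos: [0.5528, -0.1664, 0.1127]
eef_rot: [0.991, 0.135, 0.0, -0.0]
contact_force: [-0.8, 5.3, 1.0]
opening: 0.0155
gripper_force: 59.5
```

It is now 4 mm past the block depth with no stop, so bay 1 is clear. I still have to try bay 2.

Request:
{"api": "jog_arm", "payload": {"steps": [{"dx": 0, "dy": 0, "dz": 0.4, "wx": 0, "wy": 0, "wz": 0}, {"dx": 0, "dy": 0, "dz": 0.7, "wx": 0, "wy": 0, "wz": 0}, {"dx": 0, "dy": 0, "dz": 0.6, "wx": 0, "wy": 0, "wz": 0}, {"dx": 0, "dy": 0, "dz": 0, "wx": 0, "wy": 0, "wz": 0}, {"dx": -0.19, "dy": 0.69, "dz": 0, "wx": 0, "wy": 0, "wz": 0}, {"dx": -0.19, "dy": 0.69, "dz": 0, "wx": 0, "wy": 0, "wz": 0}, {"dx": 0, "dy": 0, "dz": 0, "wx": 0, "wy": 0, "wz": 0}, {"dx": 0, "dy": 0, "dz": 0, "wx": 0, "wy": 0, "wz": 0}, {"dx": 0, "dy": 0, "dz": 0, "wx": 0, "wy": 0, "wz": 0}]}}

```text
time: 16.95
eef_pos: [0.5431, -0.1318, 0.155]
eef_rot: [0.991, 0.136, -0.0, 0.0]
contact_force: [-0.1, 0.5, -0.5]
opening: 0.0151
gripper_force: 59.6
```

Request:
{"api": "jog_arm", "payload": {"steps": [{"dx": 0, "dy": 0, "dz": -0.2, "wx": 0, "wy": 0, "wz": 0}, {"dx": 0, "dy": 0, "dz": -0.1, "wx": 0, "wy": 0, "wz": 0}, {"dx": 0, "dy": 0, "dz": -0.1, "wx": 0, "wy": 0, "wz": 0}, {"dx": 0, "dy": 0, "dz": -0.1, "wx": 0, "wy": 0, "wz": 0}, {"dx": 0, "dy": 0, "dz": -0.1, "wx": 0, "wy": 0, "wz": 0}, {"dx": 0, "dy": 0, "dz": 0, "wx": 0, "wy": 0, "wz": 0}]}}

```text
time: 17.55
eef_pos: [0.543, -0.1319, 0.1397]
eef_rot: [0.991, 0.135, -0.0, -0.0]
contact_force: [-0.7, 0.6, -1.7]
opening: 0.0152
gripper_force: 59.6
```

Request:
{"api": "jog_arm", "payload": {"steps": [{"dx": 0, "dy": 0, "dz": -0.1, "wx": 0, "wy": 0, "wz": 0}, {"dx": 0, "dy": 0, "dz": -0.1, "wx": 0, "wy": 0, "wz": 0}, {"dx": 0, "dy": 0, "dz": -0.1, "wx": 0, "wy": 0, "wz": 0}, {"dx": 0, "dy": 0, "dz": 0, "wx": 0, "wy": 0, "wz": 0}]}}

```text
time: 17.95
eef_pos: [0.5433, -0.1309, 0.1328]
eef_rot: [0.991, 0.136, 0.0, -0.001]
contact_force: [0.0, 2.5, 0.3]
opening: 0.0151
gripper_force: 59.7
```

Request:
{"api": "jog_arm", "payload": {"steps": [{"dx": 0, "dy": 0, "dz": -0.08, "wx": 0, "wy": 0, "wz": 0}, {"dx": 0, "dy": 0, "dz": -0.08, "wx": 0, "wy": 0, "wz": 0}, {"dx": 0, "dy": 0, "dz": -0.08, "wx": 0, "wy": 0, "wz": 0}, {"dx": 0, "dy": 0, "dz": -0.08, "wx": 0, "wy": 0, "wz": 0}, {"dx": 0, "dy": 0, "dz": 0, "wx": 0, "wy": 0, "wz": 0}]}}

```text
time: 18.45
eef_pos: [0.5429, -0.1313, 0.1239]
eef_rot: [0.991, 0.136, -0.001, -0.001]
contact_force: [-0.8, 3.9, -1.7]
opening: 0.0151
gripper_force: 59.5
```

Request:
{"api": "jog_arm", "payload": {"steps": [{"dx": 0, "dy": 0, "dz": -0.06, "wx": 0, "wy": 0, "wz": 0}, {"dx": 0, "dy": 0, "dz": -0.06, "wx": 0, "wy": 0, "wz": 0}, {"dx": 0, "dy": 0, "dz": 0, "wx": 0, "wy": 0, "wz": 0}]}}

```text
time: 18.75
eef_pos: [0.543, -0.1317, 0.1213]
eef_rot: [0.991, 0.135, -0.0, -0.0]
contact_force: [-1.3, 4.0, 0.2]
opening: 0.0152
gripper_force: 59.5
```

Request:
{"api": "jog_arm", "payload": {"steps": [{"dx": 0, "dy": 0, "dz": -0.05, "wx": 0, "wy": 0, "wz": 0}, {"dx": 0, "dy": 0, "dz": -0.05, "wx": 0, "wy": 0, "wz": 0}, {"dx": 0, "dy": 0, "dz": 0, "wx": 0, "wy": 0, "wz": 0}]}}

```text
time: 19.05
eef_pos: [0.5432, -0.1318, 0.1191]
eef_rot: [0.991, 0.135, -0.0, -0.0]
contact_force: [-0.6, 4.5, 0.5]
opening: 0.015
gripper_force: 59.6
```

Request:
{"api": "jog_arm", "payload": {"steps": [{"dx": 0, "dy": 0, "dz": -0.05, "wx": 0, "wy": 0, "wz": 0}, {"dx": 0, "dy": 0, "dz": -0.04, "wx": 0, "wy": 0, "wz": 0}, {"dx": 0, "dy": 0, "dz": 0, "wx": 0, "wy": 0, "wz": 0}]}}

```text
time: 19.35
eef_pos: [0.5433, -0.1318, 0.1169]
eef_rot: [0.991, 0.136, -0.0, -0.0]
contact_force: [-1.2, 5.6, 0.4]
opening: 0.0152
gripper_force: 59.7
```

Request:
{"api": "jog_arm", "payload": {"steps": [{"dx": 0, "dy": 0, "dz": -0.05, "wx": 0, "wy": 0, "wz": 0}, {"dx": 0, "dy": 0, "dz": 0, "wx": 0, "wy": 0, "wz": 0}]}}

```text
time: 19.55
eef_pos: [0.5434, -0.132, 0.1166]
eef_rot: [0.991, 0.135, 0.0, 0.0]
contact_force: [-2.0, 5.4, 3.7]
opening: 0.0154
gripper_force: 60.0
```

Request:
{"api": "jog_arm", "payload": {"steps": [{"dx": 0, "dy": 0, "dz": -0.04, "wx": 0, "wy": 0, "wz": 0}, {"dx": 0, "dy": 0, "dz": 0, "wx": 0, "wy": 0, "wz": 0}]}}

```text
time: 19.75
eef_pos: [0.5435, -0.1322, 0.1166]
eef_rot: [0.991, 0.135, 0.001, 0.001]
contact_force: [-3.4, 4.6, 6.7]
opening: 0.0154
gripper_force: 60.5
```

Bay 2 stops dead at the same depth, so it is blocked. I'll go back to bay 1 and put the blade home.

Request:
{"api": "jog_arm", "payload": {"steps": [{"dx": 0, "dy": 0, "dz": 0.4, "wx": 0, "wy": 0, "wz": 0}, {"dx": 0, "dy": 0, "dz": 0.6, "wx": 0, "wy": 0, "wz": 0}, {"dx": 0, "dy": 0, "dz": 0.6, "wx": 0, "wy": 0, "wz": 0}, {"dx": 0, "dy": 0, "dz": 0, "wx": 0, "wy": 0, "wz": 0}, {"dx": 0.19, "dy": -0.69, "dz": 0, "wx": 0, "wy": 0, "wz": 0}, {"dx": 0.19, "dy": -0.69, "dz": 0, "wx": 0, "wy": 0, "wz": 0}, {"dx": 0, "dy": 0, "dz": 0, "wx": 0, "wy": 0, "wz": 0}, {"dx": 0, "dy": 0, "dz": 0, "wx": 0, "wy": 0, "wz": 0}, {"dx": 0, "dy": 0, "dz": 0, "wx": 0, "wy": 0, "wz": 0}]}}

```text
time: 20.65
eef_pos: [0.5525, -0.1666, 0.1541]
eef_rot: [0.991, 0.135, -0.001, -0.0]
contact_force: [0.4, 0.4, -1.5]
opening: 0.0155
gripper_force: 59.9
```

Request:
{"api": "jog_arm", "payload": {"steps": [{"dx": 0, "dy": 0, "dz": -0.2, "wx": 0, "wy": 0, "wz": 0}, {"dx": 0, "dy": 0, "dz": -0.1, "wx": 0, "wy": 0, "wz": 0}, {"dx": 0, "dy": 0, "dz": -0.1, "wx": 0, "wy": 0, "wz": 0}, {"dx": 0, "dy": 0, "dz": -0.1, "wx": 0, "wy": 0, "wz": 0}, {"dx": 0, "dy": 0, "dz": -0.1, "wx": 0, "wy": 0, "wz": 0}, {"dx": 0, "dy": 0, "dz": 0, "wx": 0, "wy": 0, "wz": 0}]}}

```text
time: 21.25
eef_pos: [0.5525, -0.1662, 0.1393]
eef_rot: [0.991, 0.136, -0.0, -0.0]
contact_force: [-1.2, -0.8, -0.1]
opening: 0.0151
gripper_force: 59.9
```

Request:
{"api": "jog_arm", "payload": {"steps": [{"dx": 0, "dy": 0, "dz": -0.1, "wx": 0, "wy": 0, "wz": 0}, {"dx": 0, "dy": 0, "dz": -0.1, "wx": 0, "wy": 0, "wz": 0}, {"dx": 0, "dy": 0, "dz": -0.1, "wx": 0, "wy": 0, "wz": 0}, {"dx": 0, "dy": 0, "dz": -0.1, "wx": 0, "wy": 0, "wz": 0}, {"dx": 0, "dy": 0, "dz": -0.1, "wx": 0, "wy": 0, "wz": 0}, {"dx": 0, "dy": 0, "dz": -0.1, "wx": 0, "wy": 0, "wz": 0}, {"dx": 0, "dy": 0, "dz": -0.1, "wx": 0, "wy": 0, "wz": 0}, {"dx": 0, "dy": 0, "dz": 0, "wx": 0, "wy": 0, "wz": 0}]}}

```text
time: 22.05
eef_pos: [0.5524, -0.1658, 0.1213]
eef_rot: [0.991, 0.136, -0.001, -0.001]
contact_force: [-0.5, 3.4, -1.1]
opening: 0.0153
gripper_force: 59.7
```

Request:
{"api": "jog_arm", "payload": {"steps": [{"dx": 0, "dy": 0, "dz": -0.06, "wx": 0, "wy": 0, "wz": 0}, {"dx": 0, "dy": 0, "dz": -0.06, "wx": 0, "wy": 0, "wz": 0}, {"dx": 0, "dy": 0, "dz": -0.06, "wx": 0, "wy": 0, "wz": 0}, {"dx": 0, "dy": 0, "dz": -0.06, "wx": 0, "wy": 0, "wz": 0}, {"dx": 0, "dy": 0, "dz": 0, "wx": 0, "wy": 0, "wz": 0}]}}

```text
time: 22.55
eef_pos: [0.5527, -0.1663, 0.116]
eef_rot: [0.991, 0.135, -0.0, -0.0]
contact_force: [-0.6, 4.1, 0.0]
opening: 0.015
gripper_force: 59.9
```

Request:
{"api": "jog_arm", "payload": {"steps": [{"dx": 0, "dy": 0, "dz": -0.06, "wx": 0, "wy": 0, "wz": 0}, {"dx": 0, "dy": 0, "dz": -0.06, "wx": 0, "wy": 0, "wz": 0}, {"dx": 0, "dy": 0, "dz": -0.06, "wx": 0, "wy": 0, "wz": 0}, {"dx": 0, "dy": 0, "dz": 0, "wx": 0, "wy": 0, "wz": 0}]}}

```text
time: 22.95
eef_pos: [0.5527, -0.1663, 0.1115]
eef_rot: [0.991, 0.135, -0.0, -0.0]
contact_force: [-0.8, 4.6, 0.2]
opening: 0.0154
gripper_force: 59.9
```

Request:
{"api": "jog_arm", "payload": {"steps": [{"dx": 0, "dy": 0, "dz": -0.08, "wx": 0, "wy": 0, "wz": 0}, {"dx": 0, "dy": 0, "dz": -0.08, "wx": 0, "wy": 0, "wz": 0}, {"dx": 0, "dy": 0, "dz": -0.08, "wx": 0, "wy": 0, "wz": 0}, {"dx": 0, "dy": 0, "dz": 0, "wx": 0, "wy": 0, "wz": 0}]}}

```text
time: 23.35
eef_pos: [0.5527, -0.1663, 0.1053]
eef_rot: [0.991, 0.135, -0.0, -0.0]
contact_force: [-0.5, 4.7, -0.3]
opening: 0.0155
gripper_force: 60.0
```

Request:
{"api": "jog_arm", "payload": {"steps": [{"dx": 0, "dy": 0, "dz": -0.08, "wx": 0, "wy": 0, "wz": 0}, {"dx": 0, "dy": 0, "dz": -0.08, "wx": 0, "wy": 0, "wz": 0}, {"dx": 0, "dy": 0, "dz": -0.08, "wx": 0, "wy": 0, "wz": 0}, {"dx": 0, "dy": 0, "dz": 0, "wx": 0, "wy": 0, "wz": 0}]}}

```text
time: 23.75
eef_pos: [0.5526, -0.1663, 0.0993]
eef_rot: [0.991, 0.135, -0.0, -0.0]
contact_force: [-0.6, 4.1, -0.7]
opening: 0.0152
gripper_force: 60.0
```

Request:
{"api": "jog_arm", "payload": {"steps": [{"dx": 0, "dy": 0, "dz": -0.06, "wx": 0, "wy": 0, "wz": 0}, {"dx": 0, "dy": 0, "dz": -0.06, "wx": 0, "wy": 0, "wz": 0}, {"dx": 0, "dy": 0, "dz": 0, "wx": 0, "wy": 0, "wz": 0}]}}

```text
time: 24.05
eef_pos: [0.5527, -0.1664, 0.0965]
eef_rot: [0.991, 0.135, -0.0, -0.0]
contact_force: [-2.1, 5.1, 0.3]
opening: 0.0159
gripper_force: 60.1
```

Request:
{"api": "jog_arm", "payload": {"steps": [{"dx": 0, "dy": 0, "dz": -0.05, "wx": 0, "wy": 0, "wz": 0}, {"dx": 0, "dy": 0, "dz": -0.04, "wx": 0, "wy": 0, "wz": 0}, {"dx": 0, "dy": 0, "dz": 0, "wx": 0, "wy": 0, "wz": 0}]}}

```text
time: 24.35
eef_pos: [0.5528, -0.1665, 0.0947]
eef_rot: [0.991, 0.135, 0.0, 0.0]
contact_force: [-1.5, 5.2, 0.8]
opening: 0.0155
gripper_force: 60.3
```

Request:
{"api": "jog_arm", "payload": {"steps": [{"dx": 0, "dy": 0, "dz": -0.03, "wx": 0, "wy": 0, "wz": 0}, {"dx": 0, "dy": 0, "dz": 0, "wx": 0, "wy": 0, "wz": 0}]}}

```text
time: 24.55
eef_pos: [0.5528, -0.1665, 0.0947]
eef_rot: [0.991, 0.135, 0.0, 0.0]
contact_force: [-3.4, 5.5, 3.5]
opening: 0.0151
gripper_force: 60.5
```

The tip is on the floor. I'll release and rise.

Request:
{"api": "jog_arm", "payload": {"steps": [{"dx": 0, "dy": 0, "dz": 0, "wx": 0, "wy": 0, "wz": 0}, {"dx": 0, "dy": 0, "dz": 0, "wx": 0, "wy": 0, "wz": 0}, {"dx": 0, "dy": 0, "dz": 0, "wx": 0, "wy": 0, "wz": 0}, {"dx": 0, "dy": 0, "dz": 0, "wx": 0, "wy": 0, "wz": 0}, {"dx": 0, "dy": 0, "dz": 0, "wx": 0, "wy": 0, "wz": 0}, {"dx": 0, "dy": 0, "dz": 0, "wx": 0, "wy": 0, "wz": 0}, {"dx": 0, "dy": 0, "dz": 0, "wx": 0, "wy": 0, "wz": 0}, {"dx": 0, "dy": 0, "dz": 0, "wx": 0, "wy": 0, "wz": 0}], "claw": 0}}

```text
time: 25.35
eef_pos: [0.5528, -0.1664, 0.0938]
eef_rot: [0.991, 0.135, 0.0, 0.0]
contact_force: [1.0, -0.6, 0.3]
opening: 0.0854
gripper_force: 0.0
```

Request:
{"api": "jog_arm", "payload": {"steps": [{"dx": 0, "dy": 0, "dz": 0.3, "wx": 0, "wy": 0, "wz": 0}, {"dx": 0, "dy": 0, "dz": 0.6, "wx": 0, "wy": 0, "wz": 0}, {"dx": 0, "dy": 0, "dz": 0.9, "wx": 0, "wy": 0, "wz": 0}, {"dx": 0, "dy": 0, "dz": 0.9, "wx": 0, "wy": 0, "wz": 0}, {"dx": 0, "dy": 0, "dz": 0.9, "wx": 0, "wy": 0, "wz": 0}, {"dx": 0, "dy": 0, "dz": 0.9, "wx": 0, "wy": 0, "wz": 0}, {"dx": 0, "dy": 0, "dz": 0.9, "wx": 0, "wy": 0, "wz": 0}, {"dx": 0, "dy": 0, "dz": 0, "wx": 0, "wy": 0, "wz": 0}, {"dx": 0, "dy": 0, "dz": 0, "wx": 0, "wy": 0, "wz": 0}, {"dx": 0, "dy": 0, "dz": 0, "wx": 0, "wy": 0, "wz": 0}]}}

```text
time: 26.35
eef_pos: [0.5522, -0.1662, 0.2275]
eef_rot: [0.991, 0.135, -0.001, -0.001]
contact_force: [-1.1, 0.4, -0.5]
opening: 0.0855
gripper_force: 0.0
```

```bash
python3 look.py 9 .5527 -.1661
```

```text
26.45 [ 0.55206244 -0.16615675  0.22702419] [ 9.90781867e-01  1.35457564e-01 -1.39770411e-03 -7.65524840e-04] [ 0.48831924  0.4601467  -0.26795972] 0.0851055709025504
[ 0.55184035 -0.16607183  0.15242457]
s9 proj tip,bay in crop [[206. 249.]
 [201. 365.]] off 235 105
w9 proj tip,bay in crop [[203. 367.]
 [205. 242.]] off 239 148
```

View pics/c9.png

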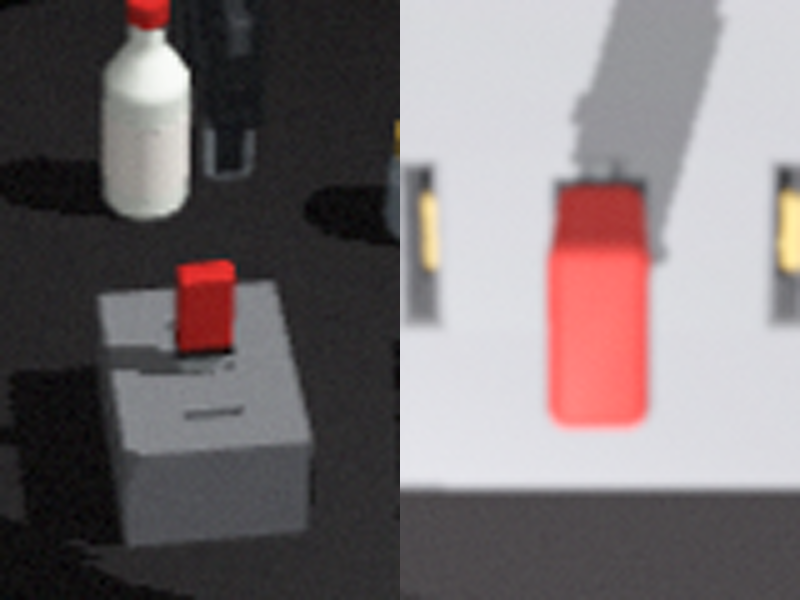

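The gauge stands upright in the middle bay (handle at about (600,300) in the wrist crop, 5x), seated low, and the gripper is clear of it. I'll hand in.

```bash
python3 -c "
from plant import arm
print(arm.hand_in())"
```

```text
the job is handed in; nothing more can be done
None
```

I tried all three bays in order: bay 0 (red-dot end) and bay 2 are blocked at 28 mm, bay 1 (middle) is clear, and the blade now stands home there, released, with the job handed in (no verdict was returned).

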